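# Open the microscope accessory case by its push-button T-handle latch

## Task

Open the aluminium accessory case on the bench: press the round release button beside the flush T-handle so that the handle pops out, turn the handle gently counter-clockwise until you feel it come up against its stop, and raise the lid to about 40 degrees. Leave the lid standing open by itself with the handle out; do not pull on the lid while it is still latched, do not force the button or the handle against its stop, and leave the other things on the bench where they are.

Things in the scene. Friction and masses are not known exactly. Their poses are not given: they have to be found in the camera images.
- case: Low aluminium instrument case with dark corner caps and pressed ribs, closed, 280 mm deep (its x), 360 mm wide (its y), lid top 137 mm above the bench. Origin: centre of its underside, on the bench; z up, -x is the front with the carrying handle, facing the robot; yaw varies by up to 0.3 rad. It is heavy and stands fast. The upper 38 mm are the lid, hinged along the rear edge.
- latch_plate (a point): Centre of the handle's recess in the dark metal latch plate on the lid, on the plate's upper face, which lies 139 mm above the bench with the lid shut (2 mm above the lid's top). It is on the turning axis of the handle, 85 mm in front of the case's centre (55 mm from the front edge). The plate is 52 mm (x) by 134 mm (y); the recess is 20 mm (x) by 88 mm (y) and 19 mm deep. Axes as the lid's: at lid 0 those of the case; it tilts with the lid.
- t_bar (a point): Middle of the steel cross bar of the T-handle, which is 14 mm wide, 80 mm long and 14 mm high, on a thin stem at its middle. Stowed, the bar lies along the case's y with its top 1 mm below the plate's face, so it cannot be gripped or turned; popped out it stands 20 mm higher (underside 5 mm, top 19 mm above the face). Own x across the bar, y along it, z along the turning axis; it turns with the handle.
- t_handle (a joint): How far the T-handle is out, in m: 0 stowed, 0.020 fully out. A light spring (about 2 to 4 N net of its weight) drives it out within half a second once the button releases it, and it stays out.
- spindle (a joint): Turn of the T-handle in rad: 0 as stowed (bar along the case's y), growing counter-clockwise seen from above. Possible only when the handle is out. It turns with about 0.1 N m of friction and does not spring back. The stop, a tab on the adjustable strike inside the case, is met somewhere between 1.0 and 1.5 rad and is hidden; only in the last 0.12 rad before it is the lid's cam clear of the strike and the lid free. Against the stop the torque rises steeply.
- release_top (a point): Centre of the top of the round steel release button, 18 mm across, standing 8 mm proud of the latch plate, 62 mm from the handle's axis on the case's +y side (22 mm beyond the bar's end). Axes as the lid's.
- release (a joint): How far the button is pressed, in m: 0 to 0.0065 (hard stop). The handle is released at about 0.0035 to 0.005, which takes about 3 to 4 N; a spring returns the button.
- lid (a joint): Opening of the lid in rad: 0 shut, 1.3 at most. Opens upward about the rear hinge. Once unlatched, the T-handle must be lifted with about 3 to 7 N; stiff hinges keep the lid wherever it is left. Latched, it does not move (up to about 0.01 rad of play).
- lid_hinge (a point): Middle of the lid's hinge line, at the rear edge of the case, 142 mm behind its centre and 99 mm above the bench; the hinge axis is the case's y axis. The handle's axis is 227 mm in front of it. Axes as the lid's.
- oil_bottle: Small amber glass bottle, 28 mm across, 62 mm tall, standing close in front of the case; origin at the centre of its foot. Bystander.
- lens_canister: Clear canister with a black cap, 40 mm across, 58 mm tall, standing close in front of the case; origin at the centre of its foot. Bystander.
- slide_box: Dark plastic slide box, 97 by 182 by 33 mm; origin under its centre. Bystander.
- slide_tray: White flat tray with stained slides, 200 by 200 by 12 mm; origin under its centre. Bystander.
- forceps: Steel forceps lying flat, 130 mm long, 8 mm high; origin under its middle. Bystander.
- coverslips: Small clear box with white lid, 57 by 57 by 22 mm; origin under its centre. Bystander.
- counter: Grey tally counter with five black keys, 75 by 110 by 36 mm; origin under its centre. Bystander.

How it is judged:
On the way, in this order (a step that is already met when the one before it is completed fails the run):
1. the T-handle has popped out, still unturned and the lid shut (value of joint t_handle above 0.017 m and value of joint spindle below 0.3 rad and value of joint lid below 0.03 rad), for 0.2 s.
2. the handle is turned well round with the lid still down (value of joint spindle above 0.85 rad and value of joint lid below 0.06 rad), for 0.1 s.
At the end, for the whole second after the job is handed in: the lid stands open by itself at 30 to 55 degrees (0.52 to 0.96 rad), at rest, with the T-handle out (at least 17 mm) (value of joint lid between 0.52 and 0.96 rad and velocity of joint lid between -0.05 and 0.05 rad/s and value of joint t_handle above 0.017 m); the robot touches nothing.
It fails at once if the release button is pressed with more than 20 N (contact force between any of the fingers, the arm and release above 20 N).
It fails at once if the latch is strained by more than 12 N: the handle forced against its stop, or the lid heaved while still latched (contact force between spindle_c1 and strike_c0 above 12 N or contact force between spindle_c1 and strike_c2 above 12 N).
It fails at once if a bystander is shifted by more than 20 mm (distance of any of oil_bottle, lens_canister, slide_box, slide_tray, forceps, coverslips, counter from where it was at the start of the episode above 0.02 m).
It also fails if it takes over 72 s, if anything falls off the work surface, if the arm or the gripper's body presses on something with over 40 N, if the wrist force passes 120 N, or if a joint passes its speed limit or range.

## Robot

A 6-joint arm with a two-finger parallel gripper is mounted at the origin on the work surface. World frame = base frame: x ahead of the robot, y to its left, z up, the work surface at z = 0. Lengths are in m, angles in rad, forces in N, time in s.
With the tool pointing down it reaches from about 0.275 to 0.825 m from the base axis. Payload 5.2 kg.
Tool frame: the origin (TCP) lies at the centre of the arm's flange, where the gripper is bolted on; the fingertips stand ctrl.tips_ahead ahead of it and the grasp point (between the pads) lies 167 mm ahead of it (ctrl.tips_ahead is the distance from the TCP to the fingertips, in m); z points along the fingers, y is the line along which they close (so a half turn about z gives the same grasp; the last joint's range is limited). The gripper opens to 93 mm and grips with 3 to 60 N. Pads are 15 mm wide; open, the fingers measure 128 mm over their backs; the gripper's body (75 mm by 188 mm) begins 65 mm behind the grasp point.
Start: joints at [1.035, 0.259, 1.535, -0, 1.348, -0.203], TCP at [0.18, 0.52, 0.405] pointing down, gripper open.
Joint ranges: [-3.14, 3.14], [-0.91, 2.08], [0.19, 2.58], [-1.22, 4.36], [0.22, 2.71], [-3.12, 3.12]. Speed limits (rad/s): [2.57, 2.57, 3.14, 3.14, 3.14, 3.14].

## Interface

Orientations are given as a rotation vector (axis times angle).
In Python, from bench import readout, eyes, workorder, ctrl gives the robot as it stands.
- The arm moves only by the tool step_arm, never from a script. Its argument "steps" is text: rows parted by semicolons, each of 7 numbers parted by spaces: the opening, from 0 (shut) to 1 (fully open), then the shift along the world's x, y, z in m, then the turn, a rotation vector about the world's x, y, z in rad. In form: gripper x y z wx wy wz; .... A call has 1 to 8 rows; each row shifts and turns the commanded pose from where the row before left it; what a row does not reach is not made up. A row lasts 1/8 s, in which the tool goes at most 62.5 mm and 10.7 degrees, less where a joint would pass 70% of its speed; a pose out of reach is approached as far as the arm can. A call is refused whole if a number of a shift passes 0.0625 or a number of a turn 0.188, either way. A call with a gripper value outside its range is refused whole. The fingers move at their own pace and stop on an object; "newtons" is the grip in N (left out, the last holds). Time passes only in rows, so rows that do not move let the fingers close. It gives the time, the measured TCP pose, the force, the opening and the grip force at its end, in the units of the state.
- readout.sense(): the state, without advancing time (a new reading comes with each control period).
- eyes.read_camera(name): name is "scene" or "top" or "wrist"; returns a dict with "color" (420x560x3 uint8, red, green, blue), "vfov" (degrees; the focal length in pixels is half the picture's height over the tangent of half this angle, whatever the lens; pixels are square), "cx", "cy" (the principal point, pixels), "k1" (the pictures are not rectified: a ray, as slopes to the right and down, at radius r is drawn at 1 + k1 r^2 times it, then the intrinsics apply), "R" (3x3) and "t" (3): a world point X has camera coordinates R X + t; the wrist camera has in their place "T_tool_cam" (4x4, takes a point from camera to tool coordinates, whose origin is the TCP and whose axes are the flange's). Camera axes: x right, y down, z forward; pixel columns grow to the right and rows downward; lengths in m; the calibration is good to about 2 mm. A picture is of the moment at which its call begins: read the wrist's pose just before it. There is no depth.
- workorder.sign_off(): hands the job in; it is judged then, once.
The state is a dict: "time": time; "joints": joint angles; "qd": joint speeds; "tau": joint torques, N m; "eef_pos": TCP position; "eef_rot": TCP orientation; "ft_force": force on the tool from outside, world axes, zero at the start; "moment": the same for the moment, N m; "grip_width": finger opening in m; "grip_force": force on a finger pad.
Only numpy, scipy, OpenCV 4.12 (cv2) and the standard library are available. Lean on these libraries where they do the work, as an engineer would, in place of code of your own. Each camera call takes 0.05 s, during which the arm holds its last target. There are 200 camera calls.

## Working session

There is one attempt and no reset: what is moved stays moved. The work goes in short steps, Python scripts to look and compute and a tool call to move; the robot and the scene stay as the last step left them, time stands still between calls to the robot, and variables do not carry over. Pictures are saved under pics/ and viewed, at most 10 in all, crops included, and the job is handed in when it is done.

Besides the shell and the picture viewer there is one more tool, called after "Request:" by a JSON object that holds its "method" and its "body". step_arm: Moves the arm, as the interface text tells. Its arguments: {"type":"object","properties":{"steps":{"type":"string"},"newtons":{"type":"number"}},"required":["steps"]}

```bash
mkdir -p pics
cat > h.py <<'E'
import numpy as np, cv2
from scipy.spatial.transform import Rotation as Ro
from bench import readout, eyes, workorder, ctrl
def cam(name):
    s=readout.sense(); c=eyes.read_camera(name); H,W=c["color"].shape[:2]
    f=H/2/np.tan(np.radians(c["vfov"])/2)
    if name=="wrist":
        T=np.eye(4);T[:3,:3]=Ro.from_rotvec(s["eef_rot"]).as_matrix();T[:3,3]=s["eef_pos"]
        M=T@np.array(c["T_tool_cam"]);c["Rc"]=M[:3,:3];c["o"]=M[:3,3]
    else:
        R=np.array(c["R"]);c["Rc"]=R.T;c["o"]=-R.T@np.array(c["t"])
    c["f"]=f;return c
def ray(c,u,v):
    d=np.array([(u-c["cx"])/c["f"],(v-c["cy"])/c["f"]]);p=d.copy()
    for _ in range(20): p=d/(1+c["k1"]*(p@p))
    return c["Rc"]@np.array([p[0],p[1],1])
def plane(c,u,v,z):
    r=ray(c,u,v);return c["o"]+r*(z-c["o"][2])/r[2]
def proj(c,X):
    q=c["Rc"].T@(np.array(X)-c["o"]);p=q[:2]/q[2];p=p*(1+c["k1"]*(p@p));return p*c["f"]+[c["cx"],c["cy"]]
def save(c,n,crop=None,s=1):
    im=c["color"][:,:,::-1]
    if crop: im=im[crop[1]:crop[3],crop[0]:crop[2]]
    cv2.imwrite("pics/"+n,cv2.resize(im,None,fx=s,fy=s,interpolation=cv2.INTER_CUBIC))
E
python3 - <<'E'
from h import *
print(readout.sense(), ctrl.tips_ahead)
for n in("top","scene"):
    c=cam(n);save(c,n+"0.png");print(n,c["o"],c["Rc"].tolist(),c["f"],c["k1"])
E
```

```text
{'time': 0.0, 'joints': array([ 1.03520294e+00,  2.59337596e-01,  1.53608498e+00,  1.96035585e-05,
        1.34804827e+00, -2.02792723e-01]), 'qd': array([-0.00045604,  0.00016513, -0.00058107, -0.00039727, -0.0005731 ,
        0.00064328]), 'tau': array([ 1.81234678e-03, -4.37305641e+01, -2.84003627e+01,  7.22789741e-02,
        4.13914165e-02, -1.20830496e-04]), 'eef_pos': array([0.1795337 , 0.51963474, 0.40391957]), 'eef_rot': array([-5.20244250e-01, -3.09751073e+00,  2.74002405e-03]), 'ft_force': array([ 0.05068924,  0.31613715, -0.90484784]), 'moment': array([-0.0289019 ,  0.00810933,  0.02325463]), 'grip_force': 0.0, 'grip_width': 0.0928730404756243} 0.1861
top [ 0.34222693 -0.0238806   1.33901045] [[0.019816548698353552, -0.9888346159238908, 0.14769362460288188], [-0.9997182029641277, -0.021528544267187023, -0.010001822029537612], [0.013069776580361401, -0.14745380338393096, -0.9889825867060311]] 461.89571023873907 -0.031292983671061536
scene [1.0398221  0.48178045 1.37732718] [[-0.740678844716927, 0.5772557806732406, -0.34375952738524324], [0.6717679588201758, 0.644732786322426, -0.36475669115657844], [0.011075129406589352, -0.5010942006451966, -0.8653218728244298]] 418.2084174173913 -0.07482064469967621
```

View pics/top0.png

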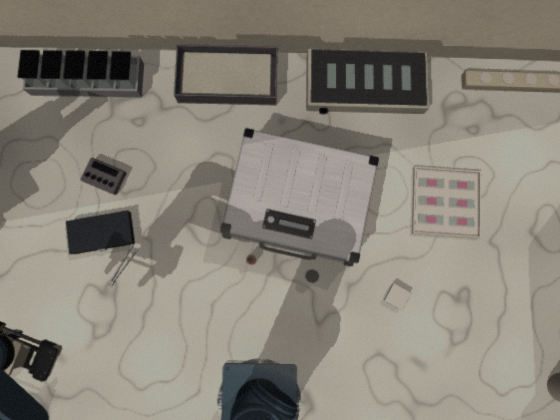

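View pics/scene0.png

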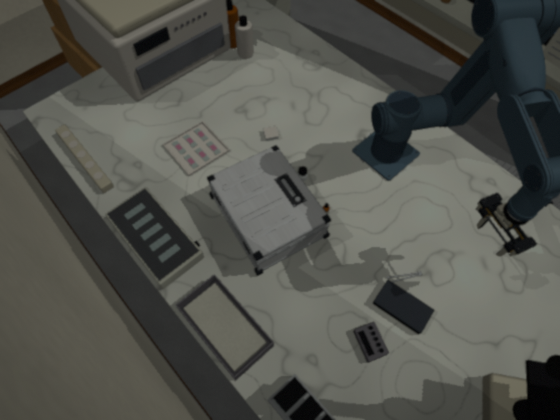

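The top view shows the case centred near (303,195). The latch plate is at about (289,223), with the button at its left (+y) end near (271,218). The bottle (251,259) and canister (312,275) stand in front. I'll measure the plate now.

Run:
```python
from h import *
def box(c,x0,y0,x1,y1,th=75):
    g=cv2.cvtColor(c["color"],cv2.COLOR_RGB2GRAY)[y0:y1,x0:x1]
    m=cv2.morphologyEx((g<th).astype(np.uint8),cv2.MORPH_CLOSE,np.ones((7,7)))
    cs,_=cv2.findContours(m,0,2);k=max(cs,key=cv2.contourArea)
    return k.reshape(-1,2)+[x0,y0]
for n,b in(("top",(255,200,325,243)),("scene",(270,168,310,212))):
    c=cam(n);k=box(c,*b)
    P=np.array([plane(c,u,v,.139)[:2] for u,v in k])
    r=cv2.minAreaRect((P*1000).astype(np.float32));print(n,r,len(k))
    bp=cv2.boxPoints(r)/1000;print(bp.round(4).tolist())
    save(c,n+"1.png",b,8)
    if n=="top":
        for u,v in((271,219),): print(plane(c,u,v,.147))
```

```text
top ((481.1967468261719, -68.287841796875), (133.11781311035156, 50.64584732055664), 78.4324951171875) 62
[[0.4429999887943268, -0.12839999794960022], [0.4927000105381012, -0.13860000669956207], [0.5194000005722046, -0.008200000040233135], [0.46970000863075256, 0.0020000000949949026]]
[ 0.49124089 -0.02165328  0.147     ]
scene ((445.1379089355469, -60.610626220703125), (143.35897827148438, 133.7582244873047), 76.944091796875) 53
[[0.3637999892234802, -0.1152999997138977], [0.49410000443458557, -0.14550000429153442], [0.5264999866485596, -0.005900000222027302], [0.3962000012397766, 0.024299999698996544]]
```

View pics/top1.png

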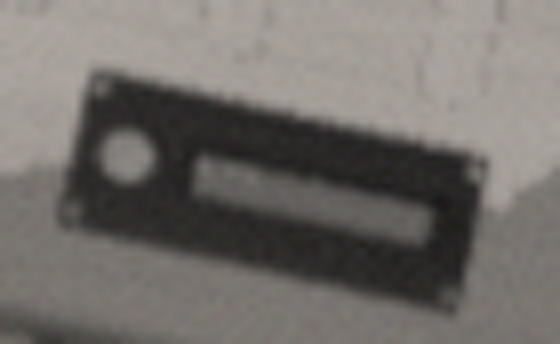

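Request:
{"method": "step_arm", "body": {"steps": "0 0.038 -0.0625 0 0 0 -0.18;0 0.038 -0.0625 0 0 0 -0.18;0 0.038 -0.0625 0 0 0 -0.18;0 0.038 -0.0625 0 0 0 -0.18;0 0.038 -0.0625 0 0 0 -0.18;0 0.038 -0.0625 0 0 0 -0.18;0 0.038 -0.0625 0 0 0 -0.18;0 0.038 -0.0625 0 0 0 -0.18", "newtons": 12}}

```text
time: 1.2
eef_pos: [0.44, 0.0907, 0.4049]
eef_rot: [2.44, 1.978, 0.001]
ft_force: [0.8, 1.5, 0.2]
grip_width: 0.0176
grip_force: 0.0
```

Request:
{"method": "step_arm", "body": {"steps": "0 0 -0.03 0 0 0 0;0 0 0 0 0 0 0;0 0 0 0 0 0 0;0 0 0 0 0 0 0"}}

```text
time: 1.7
eef_pos: [0.4391, 0.0638, 0.4048]
eef_rot: [-2.432, -1.988, -0.0]
ft_force: [-0.1, 0.3, 0.2]
grip_width: 0.0003
grip_force: 0.0
```

Run:
```python
from h import *
s=readout.sense();print(s["time"],s["eef_pos"],Ro.from_rotvec(s["eef_rot"]).as_matrix().round(3).tolist(),s["joints"].round(3),s["ft_force"],s["moment"])
t=cam("top")
bt=plane(t,270.4,218.9,.147);rc=plane(t,293.7,224.5,.138);print(bt,rc,np.linalg.norm(bt-rc))
c=cam("wrist");save(c,"w0.png");print(c["o"],proj(c,bt),proj(c,rc))
```

```text
1.7 [0.43907341 0.06377202 0.40479659] [[0.199, 0.98, 0.0], [0.98, -0.199, 0.0], [0.0, -0.0, -1.0]] [-0.108  0.064  1.771  0.     1.306  0.092] [-0.08072814  0.28116789  0.17251233] [-0.04763467  0.06299397  0.04100524]
[ 0.49146929 -0.02008811  0.147     ] [ 0.4791416  -0.08133184  0.138     ] 0.06311708779359917
[0.45472485 0.14159073 0.38628167] [363.98444077 303.11486266] [356.59135046 360.16763007]
```

View pics/w0.png

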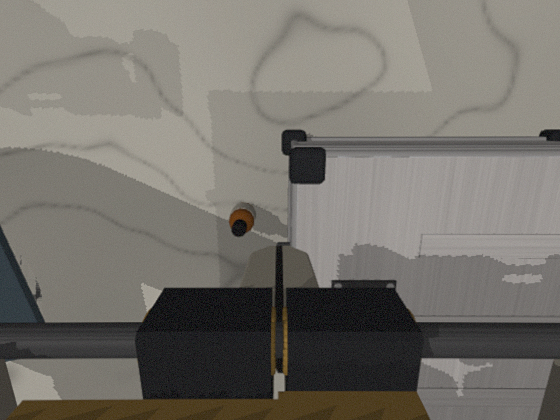

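The wrist view shows the plate's +y edge at (363,285), with the fingers hiding the button. The orientation matches the case. I'll move over the handle so that the button comes into view.

Request:
{"method": "step_arm", "body": {"steps": "0 0.014 -0.048 0 0 0 0;0 0.013 -0.048 0 0 0 0;0 0.013 -0.049 0 0 0 0;0 0 0 0 0 0 0;0 0 0 0 0 0 0"}}

```text
time: 2.42
eef_pos: [0.4792, -0.0816, 0.4045]
eef_rot: [-2.433, -1.986, -0.0]
ft_force: [0.2, 0.3, -0.7]
grip_width: 0.0004
grip_force: 0.0
```

Run:
```python
from h import *
s=readout.sense();print(s["time"],s["eef_pos"],s["ft_force"])
c=cam("wrist");save(c,"w1.png");p=proj(c,[.4915,-.0201,.147]);print(p)
for z in (.147,.139): print(plane(c,*p,z))
```

```text
2.425 [ 0.47924847 -0.08156258  0.40453175] [ 0.18469534  0.28305298 -0.69263536]
[278.88391557 131.34411063]
[ 0.4915 -0.0201  0.147 ]
[ 0.491383   -0.02064653  0.139     ]
```

View pics/w1.png

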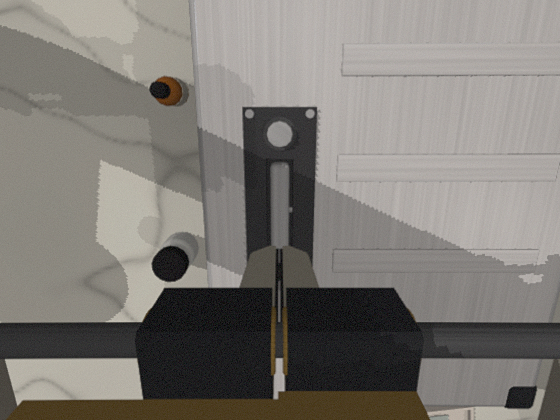

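Button seen at (279.5,134), about 2 mm from where the top view predicted it. The bar lies under the fingers and is aligned with them. I'll go over the button and come down.

Request:
{"method": "step_arm", "body": {"steps": "0 0.006 0.030 0 0 0 0;0 0.006 0.030 0 0 0 0;0 0 0 -0.03 0 0 0;0 0 0 -0.025 0 0 0;0 0 0 -0.010 0 0 0;0 0 0 0 0 0 0;0 0 0 0 0 0 0"}}

```text
time: 3.35
eef_pos: [0.4917, -0.0222, 0.3408]
eef_rot: [2.433, 1.986, 0.002]
ft_force: [-0.0, -0.3, 0.2]
grip_width: 0.0002
grip_force: 0.0
```

Request:
{"method": "step_arm", "body": {"steps": "0 0 0 -0.002 0 0 0;0 0 0 -0.002 0 0 0;0 0 0 -0.002 0 0 0;0 0 0 0 0 0 0"}}

```text
time: 3.85
eef_pos: [0.4913, -0.0225, 0.3335]
eef_rot: [-2.434, -1.986, 0.0]
ft_force: [-0.7, 1.3, 0.2]
grip_width: 0.0005
grip_force: 0.0
```

Request:
{"method": "step_arm", "body": {"steps": "0 0 0 -0.001 0 0 0;0 0 0 -0.001 0 0 0;0 0 0 0 0 0 0;0 0 0 0 0 0 0"}}

```text
time: 4.35
eef_pos: [0.4914, -0.0224, 0.3318]
eef_rot: [2.434, 1.986, -0.0]
ft_force: [-2.3, 0.3, 2.0]
grip_width: 0.0004
grip_force: 1.4
```

Request:
{"method": "step_arm", "body": {"steps": "0 0 0 -0.001 0 0 0;0 0 0 -0.001 0 0 0;0 0 0 0 0 0 0;0 0 0 0 0 0 0"}}

```text
time: 4.85
eef_pos: [0.4914, -0.0224, 0.3296]
eef_rot: [-2.434, -1.986, 0.0]
ft_force: [-1.1, -0.7, 2.6]
grip_width: 0.0005
grip_force: 1.1
```

Request:
{"method": "step_arm", "body": {"steps": "0 0 0 -0.001 0 0 0;0 0 0 -0.001 0 0 0;0 0 0 0 0 0 0;0 0 0 0 0 0 0;0 0 0 0 0 0 0"}}

```text
time: 5.48
eef_pos: [0.4914, -0.0223, 0.3278]
eef_rot: [-2.434, -1.986, -0.0]
ft_force: [-0.8, 1.7, 3.0]
grip_width: 0.0004
grip_force: 1.3
```

Run:
```python
from h import *
s=readout.sense();print(s["time"],s["eef_pos"],s["ft_force"])
c=cam("top");save(c,"t2.png",(255,200,325,243),8);c=cam("scene");save(c,"s2.png",(255,160,345,220),6)
a=cv2.imread("pics/t2.png");b=cv2.imread("pics/s2.png");b=cv2.resize(b,(560,373));cv2.imwrite("pics/m2.png",cv2.resize(np.vstack([a,b]),None,fx=.83,fy=.83))
```

```text
5.475 [ 0.49140417 -0.02231325  0.32784855] [-0.78589514  1.69590713  2.962415  ]
```

View pics/m2.png

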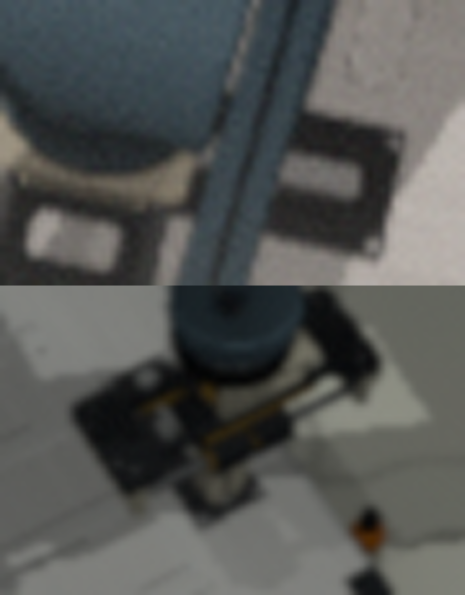

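Not clear in this picture, because the gripper covers the bar. I'll press slightly further, back off and look with the wrist camera.

Request:
{"method": "step_arm", "body": {"steps": "0 0 0 -0.0007 0 0 0;0 0 0 0 0 0 0;0 0 0 0 0 0 0;0 0 0 0 0 0 0"}}

```text
time: 6.08
eef_pos: [0.4914, -0.0223, 0.3271]
eef_rot: [-2.434, -1.986, -0.0]
ft_force: [0.1, 1.0, 3.5]
grip_width: 0.0001
grip_force: 1.4
```

Request:
{"method": "step_arm", "body": {"steps": "0 0 0 0.02 0 0 0;0 0 0 0.045 0 0 0;0 -0.006 -0.030 0.01 0 0 0;0 -0.006 -0.030 0 0 0 0;0 0 0 0 0 0 0;0 0 0 0 0 0 0"}}

```text
time: 6.82
eef_pos: [0.4794, -0.0822, 0.4017]
eef_rot: [-2.434, -1.985, -0.0]
ft_force: [0.8, 0.9, 0.0]
grip_width: 0.0008
grip_force: 0.0
```

Run:
```python
from h import *
s=readout.sense();print(s["time"],s["eef_pos"],s["ft_force"])
c=cam("wrist");save(c,"w2.png",(180,80,380,300),2.7);print(proj(c,[.4791,-.0813,.139]))
y=np.array([.2,.98,0])
for h in(.138,.158): print(h,[proj(c,np.array([.479,-.082,h])+.04*y+dx*np.array([.98,-.2,0])) for dx in(-.007,.007)])
```

```text
6.825 [ 0.47939681 -0.08217918  0.40167059] [0.83096525 0.85407435 0.0039849 ]
[278.56717172 214.780742  ]
0.138 [array([268.87681209, 162.58674297]), array([288.25191236, 162.57016952])]
0.158 [array([268.01856319, 167.37478169]), array([289.02910279, 167.35710409])]
```

View pics/w2.png

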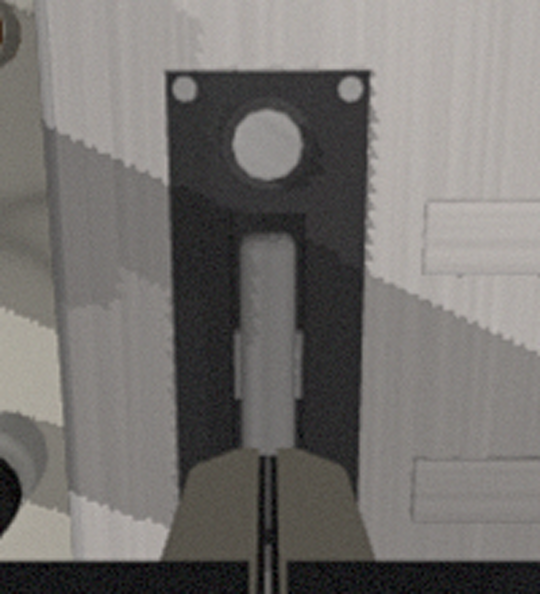

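The bar has popped out: its end at row 167 matches z = 0.158, and the recess is visible beneath it. I'll open, descend and grip it at the middle.

Request:
{"method": "step_arm", "body": {"steps": "0.5 0 0 0 0 0 0;0.5 0 0 0 0 0 0;0.5 0 0 0 0 0 0;0.5 0 0 0 0 0 0;0.5 0 0 -0.035 0 0 0;0.5 0 0 -0.025 0 0 0;0.5 0 0 -0.012 0 0 0;0.5 0 0 0 0 0 0", "newtons": 14}}

```text
time: 7.88
eef_pos: [0.4793, -0.0824, 0.3297]
eef_rot: [-2.433, -1.985, 0.001]
ft_force: [-0.2, -0.3, 0.1]
grip_width: 0.0464
grip_force: 0.0
```

Request:
{"method": "step_arm", "body": {"steps": "0 0 0 0 0 0 0;0 0 0 0 0 0 0;0 0 0 0 0 0 0;0 0 0 0 0 0 0;0 0 0 0 0 0 0;0 0 0 0 0 0 0", "newtons": 14}}

```text
time: 8.62
eef_pos: [0.4793, -0.0824, 0.3302]
eef_rot: [-2.434, -1.986, 0.0]
ft_force: [-1.7, -0.0, 1.4]
grip_width: 0.0137
grip_force: 14.0
```

Run:
```python
from h import *
s=readout.sense();print(s)
```

```text
{'time': 8.625, 'joints': array([-4.00008116e-01,  2.11499974e-01,  1.79201727e+00, -1.27959694e-04,
        1.13816904e+00, -1.98033205e-01]), 'qd': array([ 1.62401584e-03,  1.04664927e-03,  8.24759493e-05,  8.50847434e-04,
       -1.74251369e-03, -7.19935727e-04]), 'tau': array([ 8.11432768e-02, -3.72251379e+01, -2.56375980e+01,  2.46550078e-01,
       -4.79351208e-01,  1.39741763e-02]), 'eef_pos': array([ 0.47932323, -0.08238553,  0.33018582]), 'eef_rot': array([-2.43400470e+00, -1.98621414e+00,  2.30058149e-04]), 'ft_force': array([-1.70253125, -0.01708544,  1.39438942]), 'moment': array([-0.03004814,  0.36711617,  0.02109576]), 'grip_force': 14.000194519758224, 'grip_width': 0.013693105097798598}
```

Gripped at 13.7 mm. Turning counter-clockwise.

Request:
{"method": "step_arm", "body": {"steps": "0 0 0 0 0 0 0.05;0 0 0 0 0 0 0.05;0 0 0 0 0 0 0.1;0 0 0 0 0 0 0.1;0 0 0 0 0 0 0.1;0 0 0 0 0 0 0.1;0 0 0 0 0 0 0.1;0 0 0 0 0 0 0.1"}}

```text
time: 9.62
eef_pos: [0.4794, -0.0824, 0.3301]
eef_rot: [-1.601, -2.703, -0.0]
ft_force: [-1.5, -0.3, 2.5]
grip_width: 0.0139
grip_force: 14.0
```

```bash
cat > st.py <<'E'
from h import *
s=readout.sense();R=Ro.from_rotvec(s["eef_rot"]).as_matrix()
print(round(s["time"],2),"pos",s["eef_pos"].round(4),"yaw",round(np.arctan2(R[1,1],R[0,1])+.2,3),"tilt",R[:,2].round(3),"f",s["ft_force"].round(2),"m",s["moment"].round(3),"g",s["grip_width"].round(4),s["grip_force"].round(1),"q",s["joints"].round(2),"tau6",s["tau"][5].round(3))
E
python3 st.py
```

```text
Traceback (most recent call last):
  File "st.py", line 3, in <module>
    print(round(s["time"],2),"pos",s["eef_pos"].round(4),"yaw",round(np.arctan2(R[1,1],R[0,1])+.2,3),"tilt",R[:,2].round(3),"f",s["ft_force"].round(2),"m",s["moment"].round(3),"g",s["grip_width"].round(4),s["grip_force"].round(1),"q",s["joints"].round(2),"tau6",s["tau"][5].round(3))
                                                                                                                                                                                    ^^^^^^^^^^^^^^^^^^^^^
AttributeError: 'float' object has no attribute 'round'
```

```bash
sed -i 's/s\["grip_width"\].round(4),s\["grip_force"\].round(1)/round(s["grip_width"],4),round(s["grip_force"],1)/' st.py; python3 st.py
```

```text
9.62 pos [ 0.4794 -0.0824  0.3301] yaw 0.701 tilt [-0.  0. -1.] f [-1.47 -0.27  2.48] m [-0.029  0.223 -0.123] g 0.0139 14.0 q [-0.4   0.21  1.79  0.    1.14 -0.9 ] tau6 0.945
```

Request:
{"method": "step_arm", "body": {"steps": "0 0 0 0 0 0 0.05;0 0 0 0 0 0 0.05;0 0 0 0 0 0 0.05;0 0 0 0 0 0 0;0 0 0 0 0 0 0"}}

```text
time: 10.25
eef_pos: [0.4794, -0.0824, 0.3301]
eef_rot: [-1.4, -2.812, 0.0]
ft_force: [-1.6, 0.0, 1.4]
grip_width: 0.0137
grip_force: 14.0
```

```bash
python3 st.py
```

```text
10.25 pos [ 0.4794 -0.0824  0.3301] yaw 0.847 tilt [-0. -0. -1.] f [-1.56  0.03  1.44] m [-0.056  0.293 -0.034] g 0.0137 14.0 q [-0.4   0.21  1.79 -0.    1.14 -1.05] tau6 -0.009
```

Request:
{"method": "step_arm", "body": {"steps": "0 0 0 0 0 0 0.04;0 0 0 0 0 0 0.04;0 0 0 0 0 0 0.04"}}

```text
time: 10.62
eef_pos: [0.4794, -0.0824, 0.3301]
eef_rot: [-1.227, -2.892, -0.0]
ft_force: [-0.5, 0.9, 2.0]
grip_width: 0.0141
grip_force: 14.0
```

```bash
python3 st.py
```

```text
10.62 pos [ 0.4794 -0.0824  0.3301] yaw 0.968 tilt [-0.  0. -1.] f [-0.47  0.95  2.01] m [ 0.023  0.29  -0.119] g 0.0141 14.0 q [-0.4   0.21  1.79  0.    1.14 -1.17] tau6 0.318
```

Request:
{"method": "step_arm", "body": {"steps": "0 0 0 0 0 0 0.03;0 0 0 0 0 0 0.03"}}

```text
time: 10.88
eef_pos: [0.4794, -0.0824, 0.33]
eef_rot: [-1.139, -2.928, -0.0]
ft_force: [-1.6, 0.3, 2.9]
grip_width: 0.014
grip_force: 14.0
```

```bash
python3 st.py
```

```text
10.88 pos [ 0.4794 -0.0824  0.33  ] yaw 1.029 tilt [-0.  0. -1.] f [-1.57  0.31  2.89] m [-0.016  0.217 -0.107] g 0.014 14.0 q [-0.4   0.21  1.79  0.    1.14 -1.23] tau6 0.225
```

Request:
{"method": "step_arm", "body": {"steps": "0 0 0 0 0 0 0.02;0 0 0 0 0 0 0.02"}}

```text
time: 11.12
eef_pos: [0.4794, -0.0824, 0.33]
eef_rot: [-1.08, -2.95, -0.0]
ft_force: [-0.9, 0.0, 1.8]
grip_width: 0.0137
grip_force: 14.0
```

```bash
python3 st.py
```

```text
11.12 pos [ 0.4794 -0.0824  0.33  ] yaw 1.069 tilt [-0.  0. -1.] f [-0.87  0.    1.77] m [-0.     0.218 -0.131] g 0.0137 14.0 q [-0.4   0.21  1.79  0.    1.14 -1.27] tau6 0.11
```

Request:
{"method": "step_arm", "body": {"steps": "0 0 0 0 0 0 0.02;0 0 0 0 0 0 0.02"}}

```text
time: 11.38
eef_pos: [0.4794, -0.0824, 0.33]
eef_rot: [-1.02, -2.971, -0.0]
ft_force: [-1.8, -0.1, 2.7]
grip_width: 0.0138
grip_force: 14.0
```

```bash
python3 st.py
```

```text
11.38 pos [ 0.4794 -0.0824  0.33  ] yaw 1.109 tilt [-0.  0. -1.] f [-1.82 -0.07  2.66] m [ 0.065  0.215 -0.049] g 0.0138 14.0 q [-0.4   0.21  1.79  0.    1.14 -1.31] tau6 0.111
```

Request:
{"method": "step_arm", "body": {"steps": "0 0 0 0 0 0 0.02;0 0 0 0 0 0 0.02"}}

```text
time: 11.62
eef_pos: [0.4794, -0.0824, 0.3301]
eef_rot: [-0.961, -2.991, 0.0]
ft_force: [-1.4, 1.4, 2.7]
grip_width: 0.0138
grip_force: 14.0
```

```bash
python3 st.py
```

```text
11.62 pos [ 0.4794 -0.0824  0.3301] yaw 1.149 tilt [-0.  0. -1.] f [-1.42  1.42  2.66] m [ 0.068  0.235 -0.064] g 0.0138 14.0 q [-0.4   0.21  1.79 -0.    1.14 -1.35] tau6 0.109
```

Request:
{"method": "step_arm", "body": {"steps": "0 0 0 0 0 0 0.02;0 0 0 0 0 0 0.02"}}

```text
time: 11.88
eef_pos: [0.4794, -0.0824, 0.33]
eef_rot: [-0.901, -3.01, -0.0]
ft_force: [-1.8, 1.3, 1.7]
grip_width: 0.0138
grip_force: 14.0
```

```bash
python3 st.py
```

```text
11.88 pos [ 0.4794 -0.0824  0.33  ] yaw 1.189 tilt [-0.  0. -1.] f [-1.82  1.29  1.69] m [ 0.116  0.273 -0.09 ] g 0.0138 14.0 q [-0.4   0.21  1.79  0.    1.14 -1.39] tau6 0.109
```

Request:
{"method": "step_arm", "body": {"steps": "0 0 0 0 0 0 0.02;0 0 0 0 0 0 0.02"}}

```text
time: 12.12
eef_pos: [0.4794, -0.0824, 0.33]
eef_rot: [-0.84, -3.027, -0.0]
ft_force: [-2.0, 0.9, 2.2]
grip_width: 0.0142
grip_force: 14.0
```

```bash
python3 st.py
```

```text
12.12 pos [ 0.4794 -0.0824  0.33  ] yaw 1.229 tilt [-0.  0. -1.] f [-1.97  0.85  2.19] m [ 0.123  0.228 -0.123] g 0.0142 14.0 q [-0.4   0.21  1.79  0.    1.14 -1.43] tau6 0.109
```

The joint-6 torque is a clean signal, steady at 0.109 N m from friction. I'll watch it for the stop.

Request:
{"method": "step_arm", "body": {"steps": "0 0 0 0 0 0 0.02;0 0 0 0 0 0 0.02"}}

```text
time: 12.38
eef_pos: [0.4794, -0.0824, 0.33]
eef_rot: [-0.78, -3.043, -0.0]
ft_force: [-1.6, 1.2, 1.7]
grip_width: 0.014
grip_force: 14.2
```

```bash
python3 st.py
```

```text
12.38 pos [ 0.4794 -0.0824  0.33  ] yaw 1.269 tilt [-0.  0. -1.] f [-1.59  1.21  1.68] m [ 0.171  0.265 -0.245] g 0.014 14.2 q [-0.4   0.21  1.79  0.    1.14 -1.47] tau6 -0.045
```

Request:
{"method": "step_arm", "body": {"steps": "0 0 0 0 0 0 0"}}

```text
time: 12.5
eef_pos: [0.4794, -0.0824, 0.33]
eef_rot: [-0.781, -3.043, -0.0]
ft_force: [-1.3, 2.0, 2.8]
grip_width: 0.0138
grip_force: 14.1
```

```bash
python3 st.py
```

```text
12.5 pos [ 0.4794 -0.0824  0.33  ] yaw 1.268 tilt [-0.  0. -1.] f [-1.3   1.99  2.79] m [ 0.126  0.245 -0.232] g 0.0138 14.1 q [-0.4   0.21  1.79  0.    1.14 -1.47] tau6 -0.359
```

The stop is felt at about 1.26 rad: the holding moment stays at 0.23 N m where it used to decay. I'll ease off slightly, firm the grip and compute the arc.

Request:
{"method": "step_arm", "body": {"steps": "0 0 0 0 0 0 -0.015;0 0 0 0 0 0 -0.015;0 0 0 0 0 0 0;0 0 0 0 0 0 0", "newtons": 30}}

```text
time: 13.0
eef_pos: [0.4794, -0.0824, 0.3301]
eef_rot: [-0.827, -3.031, -0.0]
ft_force: [-0.8, 0.9, 2.6]
grip_width: 0.0134
grip_force: 30.0
```

```bash
python3 st.py
python3 - <<'E'
import numpy as np
A=np.r_[0,.03,.06:.73:.06]
P=np.array([[-.227*np.cos(a)+.231*np.sin(a),.227*np.sin(a)+.231*np.cos(a)] for a in A])
for a,b,d in zip(A,A[1:],np.diff(P,axis=0)): print(round(b,2),(d[0]*np.array([.98,-.2])).round(4),d[1].round(4),((b-a)*np.array([.2,.98])).round(4))
E
```

```text
13.0 pos [ 0.4794 -0.0824  0.3301] yaw 1.238 tilt [-0.  0. -1.] f [-0.81  0.87  2.57] m [0.184 0.27  0.038] g 0.0134 30.0 q [-0.4   0.21  1.79  0.    1.14 -1.44] tau6 0.031
0.03 [ 0.0069 -0.0014] 0.0067 [0.006  0.0294]
0.06 [ 0.0071 -0.0014] 0.0065 [0.006  0.0294]
0.12 [ 0.0147 -0.003 ] 0.0123 [0.012  0.0588]
0.18 [ 0.0154 -0.0031] 0.0114 [0.012  0.0588]
0.24 [ 0.0161 -0.0033] 0.0104 [0.012  0.0588]
0.3 [ 0.0166 -0.0034] 0.0094 [0.012  0.0588]
0.36 [ 0.0172 -0.0035] 0.0084 [0.012  0.0588]
0.42 [ 0.0176 -0.0036] 0.0073 [0.012  0.0588]
0.48 [ 0.018  -0.0037] 0.0062 [0.012  0.0588]
0.54 [ 0.0184 -0.0037] 0.0051 [0.012  0.0588]
0.6 [ 0.0186 -0.0038] 0.004 [0.012  0.0588]
0.66 [ 0.0188 -0.0038] 0.0028 [0.012  0.0588]
0.72 [ 0.019  -0.0039] 0.0017 [0.012  0.0588]
```

Request:
{"method": "step_arm", "body": {"steps": "0 0.0012 -0.0002 0.0012 0.001 0.005 0;0 0.0012 -0.0003 0.0012 0.001 0.005 0;0 0 0 0 0 0 0"}}

```text
time: 13.38
eef_pos: [0.4817, -0.0829, 0.3318]
eef_rot: [-0.824, -3.019, 0.001]
ft_force: [-1.1, 0.7, -6.7]
grip_width: 0.0138
grip_force: 30.0
```

```bash
python3 st.py
```

```text
13.38 pos [ 0.4817 -0.0829  0.3318] yaw 1.238 tilt [-0.011  0.003 -1.   ] f [-1.06  0.75 -6.72] m [ 0.099 -0.005  0.044] g 0.0138 30.0 q [-0.4   0.22  1.78 -0.    1.16 -1.44] tau6 0.037
```

Request:
{"method": "step_arm", "body": {"steps": "0 0.0012 -0.0002 0.0011 0.001 0.005 0;0 0 0 0 0 0 0"}}

```text
time: 13.62
eef_pos: [0.4829, -0.0831, 0.3334]
eef_rot: [-0.823, -3.015, 0.002]
ft_force: [-0.9, 1.1, -6.3]
grip_width: 0.0136
grip_force: 30.0
```

```bash
python3 st.py
```

```text
13.62 pos [ 0.4829 -0.0831  0.3334] yaw 1.238 tilt [-0.016  0.003 -1.   ] f [-0.9   1.09 -6.33] m [0.067 0.172 0.044] g 0.0136 30.0 q [-0.4   0.22  1.77 -0.    1.17 -1.43] tau6 0.037
```

The force holds at 6.5 N without rising, so the lid is moving. Continuing.

Request:
{"method": "step_arm", "body": {"steps": "0 0.0034 -0.0007 0.0033 0.003 0.0147 0;0 0.0035 -0.0007 0.0033 0.003 0.0147 0;0 0.0035 -0.0007 0.0032 0.003 0.0147 0"}}

```text
time: 14.0
eef_pos: [0.4936, -0.0852, 0.3436]
eef_rot: [-0.811, -2.971, 0.006]
ft_force: [-1.4, 0.8, -5.6]
grip_width: 0.0138
grip_force: 30.0
```

```bash
python3 st.py
```

```text
14.0 pos [ 0.4936 -0.0852  0.3436] yaw 1.239 tilt [-0.06   0.012 -0.998] f [-1.42  0.82 -5.63] m [0.104 0.14  0.021] g 0.0138 30.0 q [-0.39  0.24  1.72 -0.01  1.24 -1.42] tau6 -0.004
```

Request:
{"method": "step_arm", "body": {"steps": "0 0.0147 -0.003 0.0123 0.012 0.0588 0;0 0.0154 -0.0031 0.0114 0.012 0.0588 0;0 0.0161 -0.0033 0.0104 0.012 0.0588 0;0 0.0166 -0.0034 0.0094 0.012 0.0588 0"}}

```text
time: 14.5
eef_pos: [0.5569, -0.0981, 0.3874]
eef_rot: [-0.748, -2.739, 0.028]
ft_force: [-1.4, 0.7, -5.7]
grip_width: 0.0136
grip_force: 30.0
```

```bash
python3 st.py
python3 - <<'E'
from h import *
save(cam("scene"),"s3.png",(190,130,370,280),4)
E
```

```text
14.5 pos [ 0.5569 -0.0981  0.3874] yaw 1.252 tilt [-0.292  0.059 -0.955] f [-1.41  0.73 -5.75] m [-0.091 -0.261  0.039] g 0.0136 30.0 q [-0.36  0.4   1.4  -0.05  1.64 -1.39] tau6 -0.021
```

View pics/s3.png

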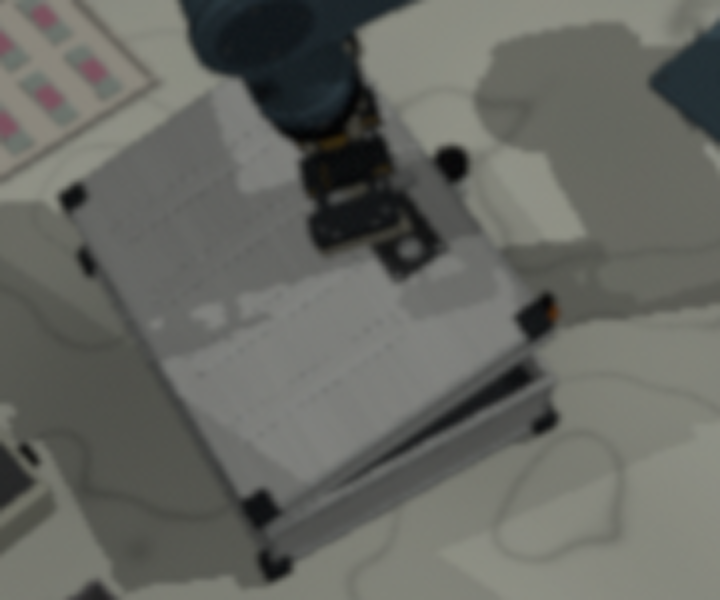

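The lid is opening, with the dark gap running from (280,510) to (545,370). I'll continue to about 0.72 rad.

Request:
{"method": "step_arm", "body": {"steps": "0 0.0172 -0.0035 0.0084 0.012 0.0588 0;0 0.0176 -0.0036 0.0073 0.012 0.0588 0;0 0.018 -0.0037 0.0062 0.012 0.0588 0;0 0.0184 -0.0037 0.0051 0.012 0.0588 0"}}

```text
time: 15.05
eef_pos: [0.6279, -0.1125, 0.4142]
eef_rot: [-0.685, -2.509, 0.047]
ft_force: [-2.3, 0.8, -5.0]
grip_width: 0.0137
grip_force: 30.0
```

```bash
python3 st.py
```

```text
15.05 pos [ 0.6279 -0.1125  0.4142] yaw 1.283 tilt [-0.505  0.103 -0.857] f [-2.28  0.8  -4.96] m [-0.127 -0.223  0.063] g 0.0137 30.0 q [-0.33  0.6   1.05 -0.08  2.03 -1.39] tau6 0.039
```

Request:
{"method": "step_arm", "body": {"steps": "0 0.0186 -0.0038 0.004 0.012 0.0588 0;0 0.0188 -0.0038 0.0028 0.012 0.0588 0;0 0.019 -0.0039 0.0017 0.012 0.0588 0;0 0 0 0 0 0 0;0 0 0 0 0 0 0"}}

```text
time: 15.68
eef_pos: [0.6841, -0.124, 0.4232]
eef_rot: [-0.638, -2.34, 0.06]
ft_force: [2.8, 1.1, 2.2]
grip_width: 0.0137
grip_force: 30.0
```

```bash
python3 st.py
```

```text
15.68 pos [ 0.6841 -0.124   0.4232] yaw 1.316 tilt [-0.644  0.131 -0.754] f [2.82 1.06 2.18] m [ 0.034 -0.32  -0.088] g 0.0137 30.0 q [-0.32  0.79  0.74 -0.11  2.33 -1.4 ] tau6 0.019
```

The tool is tilted to 0.72 rad. Now I'll release and back out along the tool axis.

Request:
{"method": "step_arm", "body": {"steps": "0.3 0 0 0 0 0 0;0.45 0 0 0 0 0 0;0.45 0 0 0 0 0 0;0.45 0 0 0 0 0 0;0.45 0 0 0 0 0 0"}}

```text
time: 16.3
eef_pos: [0.6838, -0.124, 0.4223]
eef_rot: [-0.638, -2.337, 0.059]
ft_force: [0.9, -0.4, -0.3]
grip_width: 0.0416
grip_force: 0.0
```

Request:
{"method": "step_arm", "body": {"steps": "0.45 0.0064 -0.0013 0.0075 0 0 0;0.45 0.0064 -0.0013 0.0075 0 0 0;0.45 0.0128 -0.0026 0.015 0 0 0;0.45 0.0128 -0.0026 0.015 0 0 0;0.45 0 0 0 0 0 0;0.45 0 0 0 0 0 0"}}

```text
time: 17.05
eef_pos: [0.7222, -0.1318, 0.4664]
eef_rot: [-0.637, -2.336, 0.059]
ft_force: [-0.8, -0.0, -0.3]
grip_width: 0.0419
grip_force: 0.0
```

```bash
python3 st.py
python3 - <<'E'
from h import *
a=cam("scene")["color"][130:280,190:370];b=cam("top")["color"][110:290,200:400];w=cam("wrist")["color"]
f=lambda x:cv2.resize(x[:,:,::-1],(390,300),interpolation=cv2.INTER_CUBIC)
cv2.imwrite("pics/m4.png",np.vstack([np.hstack([f(a),f(b)]),np.hstack([f(w),f(w)*0])]))
E
```

```text
17.05 pos [ 0.7222 -0.1318  0.4664] yaw 1.317 tilt [-0.647  0.132 -0.751] f [-0.81 -0.04 -0.35] m [-0.05  -0.258  0.051] g 0.0419 0.0 q [-0.31  0.9   0.42 -0.13  2.54 -1.43] tau6 -0.009
```

View pics/m4.png

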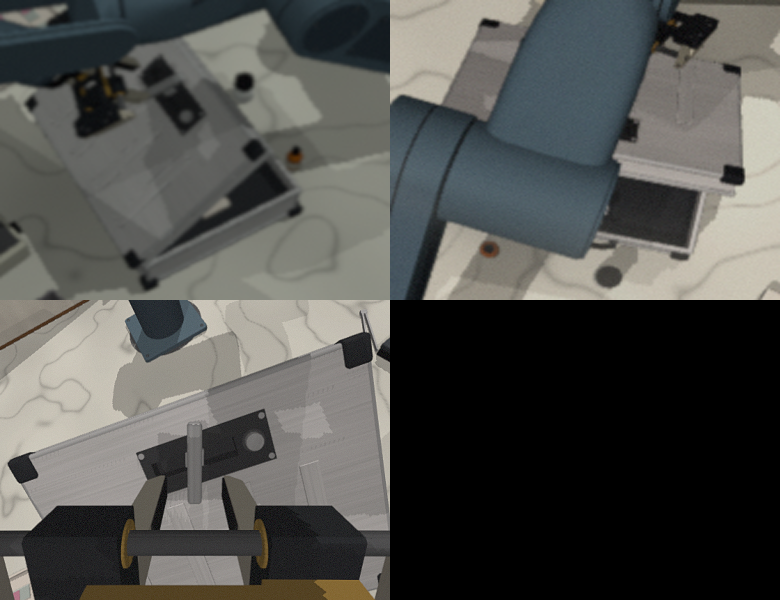

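All three views agree: the lid stands open at about 0.7 rad, the T-handle is out and turned, the fingers are clear of it, the measured force is near zero and the bottle and canister have not moved.

```bash
python3 -c "
from h import *
print(workorder.sign_off())"
```

```text
the job is handed in; nothing more can be done
None
```

I opened the case and handed the job in at about 17 s, with the lid standing open by itself at about 0.7 rad (40°), the T-handle out and turned to its stop (about 1.26 rad), and the gripper clear; the sign-off returned no verdict.

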